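# Weigh the sample jar from behind the reagent bottles

## Task

The amber sample jar in the middle of the round white tray is hemmed in by three reagent bottles. Move all three bottles over to the perforated steel tray and stand them there, then take the jar out and stand it in the middle of the balance pan, and only then put every bottle back on the very ring mark on the round tray where it stood at the start. Keep the bottles and the jar upright throughout and leave the culture dishes and the dropper bottle where they are.

Things in the scene. Friction and masses are not known exactly. Their poses are not given: they have to be found in the camera images.
- blue_bottle_center (a point): White bottle with a blue cap and a blue band; body round, 40 mm diameter up to 70 mm above its underside, then a shoulder and a 29 mm cap up to 100 mm; about 0.12 kg; this point lies on its axis, 50 mm above its underside and half-way up; its z axis runs up along the bottle. At the start it stands on one of the three ring marks of the round white tray (any of them), and that very place is where it must be put back.
- red_bottle_center (a point): White bottle with a red cap and a red band; body round, 40 mm diameter up to 70 mm above its underside, then a shoulder and a 29 mm cap up to 100 mm; about 0.12 kg; this point lies on its axis, 50 mm above its underside and half-way up; its z axis runs up along the bottle. At the start it stands on one of the three ring marks of the round white tray (any of them), and that very place is where it must be put back.
- green_bottle_center (a point): White bottle with a green cap and a green band; body round, 40 mm diameter up to 70 mm above its underside, then a shoulder and a 29 mm cap up to 100 mm; about 0.12 kg; this point lies on its axis, 50 mm above its underside and half-way up; its z axis runs up along the bottle. At the start it stands on one of the three ring marks of the round white tray (any of them), and that very place is where it must be put back.
- sample_jar_center (a point): Squat amber jar with an orange-amber lid, round, 45 mm diameter, 40 mm high, about 0.09 kg; this point lies on its axis, 20 mm above its underside; its z axis points up. It starts in the middle of the round white tray, with only 5 to 10 mm between it and each bottle.
- round_tray: Fixed round white tray, a flat disc of 180 mm diameter and 8 mm thickness without a rim, lying on the bench; origin at the centre of its underside. Three thin grey rings on its top (49 mm diameter, flush) mark the bottles' places, 50 mm from its centre and 120 degrees apart (in its own frame at 60, 180 and -60 degrees from its x axis). Its place and turn differ at each start.
- steel_tray: Fixed side area: shallow rectangular steel instrument tray with small dark perforations, 260 mm (its x axis) by 120 mm (its y axis), floor 3 mm above the bench, rim 12 mm above the bench and 3 mm thick; origin at the centre of its underside. It lies to the left or to the right of the round tray, with the balance on the other side.
- pan_center (a point): Centre of the top face of the round steel pan of a small white balance; pan 100 mm diameter, flat, 46 mm above the bench, does not move; the balance's case is 190 mm (x) by 150 mm (y) by 34 mm high, with the dark display on its robot side. z axis points up.
- pink_dishes: Bystander: loose stack of three pink culture dishes, 90 mm diameter, 48 mm high, beyond the round tray; origin at the centre of its underside. To be left alone.
- tan_dish: Bystander: loose single tan culture dish, 60 mm diameter, 16 mm high, between the robot and the round tray; origin at the centre of its underside. To be left alone.
- dropper: Bystander: loose small white dropper bottle with a dark blue cap, 32 mm diameter, 60 mm high, between the robot and the round tray; origin at the centre of its underside. To be left alone.
Not all that is in view belongs to the job. Leave any yellow look-alike of the part that bears green_bottle_center alone.

How it is judged:
On the way, in this order (a step that is already met when the one before it is completed fails the run):
1. all three bottles stand upright on the steel tray (x of blue_bottle_center in the frame of steel_tray between -0.125 and 0.125 m and y of blue_bottle_center in the frame of steel_tray between -0.055 and 0.055 m and height (world z) of each of blue_bottle_center, red_bottle_center, green_bottle_center below 0.062 m and angle between each of blue_bottle_center, red_bottle_center, green_bottle_center's own z axis and vertical below 0.15 rad and x of red_bottle_center in the frame of steel_tray between -0.125 and 0.125 m and y of red_bottle_center in the frame of steel_tray between -0.055 and 0.055 m and x of green_bottle_center in the frame of steel_tray between -0.125 and 0.125 m and y of green_bottle_center in the frame of steel_tray between -0.055 and 0.055 m), for 0.3 s.
2. the sample jar stands on the middle of the balance pan while the bottles are still on the steel tray (all of step 1 and horizontal distance between sample_jar_center and pan_center below 0.015 m and z of sample_jar_center in the frame of pan_center between 0.014 and 0.026 m and angle between sample_jar_center's own z axis and vertical below 0.12 rad), for 0.3 s.
At the end, for the whole second after the job is handed in: The sample jar stands upright on the balance pan, its axis within 15 mm of the pan's centre, and each bottle stands upright within 15 mm of the place where it stood at the start; all released and at rest (horizontal distance between sample_jar_center and pan_center below 0.015 m and z of sample_jar_center in the frame of pan_center between 0.014 and 0.026 m and angle between each of sample_jar_center, blue_bottle_center, red_bottle_center, green_bottle_center's own z axis and vertical below 0.12 rad and distance of each of blue_bottle_center, red_bottle_center, green_bottle_center from where it was at the start of the episode below 0.015 m and linear speed of each of blue_bottle, red_bottle, green_bottle, sample_jar below 0.03 m/s); the robot touches nothing.
It fails at once if a bottle or the jar is tipped by more than 35 degrees (angle between any of blue_bottle_center, red_bottle_center, green_bottle_center, sample_jar_center's own z axis and vertical above 0.61 rad).
It fails at once if a bystander (culture dishes, dropper bottle) is moved by more than 20 mm (distance of any of pink_dishes, tan_dish, dropper from where it was at the start of the episode above 0.02 m).
It also fails if it takes over 128 s, if anything falls off the work surface, if the arm or the gripper's body presses on something with over 40 N, if the wrist force passes 120 N, or if a joint passes its speed limit or range.

## Robot

A 6-joint arm with a two-finger parallel gripper is mounted at the origin on the work surface. World frame = base frame: x ahead of the robot, y to its left, z up, the work surface at z = 0. Lengths are in m, angles in rad, forces in N, time in s.
With the tool pointing down it reaches from about 0.325 to 0.875 m from the base axis. Payload 4.4 kg.
Tool frame: the origin (TCP) lies at the very end of the fingers, on their centre line; the grasp point (between the pads) lies 19 mm behind it; z points along the fingers, y is the line along which they close (so a half turn about z gives the same grasp; the last joint's range is limited). The gripper opens to 85 mm and grips with 20 to 120 N. Pads are 22 mm wide; open, the fingers measure 114 mm over their backs; the gripper's body (76 mm by 85 mm) begins 54 mm behind the grasp point. The pads swing forward as they close: fully open they stand 13 mm farther back than shut.
Start: joints at [-1.409, 0.207, 1.542, -0, 1.393, -0.15], TCP at [0.177, -0.547, 0.231] pointing down, gripper open.
Joint ranges: [-2.73, 2.73], [-0.86, 2.22], [0.23, 2.46], [-1.11, 4.25], [0.08, 2.63], [-2.82, 2.82]. Speed limits (rad/s): [2.79, 2.79, 3.14, 3.14, 3.14, 3.14].

## Interface

Orientations are given as a unit quaternion [x, y, z, w].
In Python, from plant import get_state, camera, calibration, close_job gives the robot as it stands. The module is installed in compiled form; this text tells all that it offers.
- The arm moves only by the shell command python3 -m jog 'ROWS' [FORCE]. ROWS is JSON, one flat list of numbers, 7 for each row, row after row: the shift along the tool's x, y, z in mm, then the turn, a rotation vector about the tool's x, y, z in degrees, then the opening, from 0 (shut) to 1 (fully open). In form: [tx, ty, tz, ax, ay, az, claw, tx, ty, tz, ax, ay, az, claw, ...]. A call has 1 to 10 rows; each row shifts and turns the commanded pose from where the row before left it, along the tool's axes as they then stand; what a row does not reach is not made up. A row lasts 1/12 s, in which the tool goes at most 41.7 mm and 7.16 degrees, less where a joint would pass 70% of its speed; a pose out of reach is approached as far as the arm can. A call with a gripper value outside its range is refused whole. The fingers move at their own pace and stop on an object; FORCE is the grip in N (left out, the last holds). Time passes only in rows, so rows that do not move let the fingers close. It gives the time, the measured TCP pose, the force, the opening and the grip force at its end, in the units of the state.
- get_state(): the state, without advancing time (a new reading comes with each control period).
- camera(name): name is "scene" or "top" or "wrist"; returns the picture (384x512x3 uint8, blue, green, red); there is no depth.
- calibration(name): a dict with "camera_matrix" (3x3 intrinsics, pixels), "position" and "rotation" of the camera in the world. Camera axes: x right, y down, z forward; pixel columns grow to the right and rows downward; lengths in m; the calibration is good to about 2 mm. The wrist camera is an equidistant fisheye: a pixel r from the principal point sees the ray r / f radians off the axis. A picture is of the moment at which its call begins: read the wrist's pose just before it. calibration takes no time and is no camera call; for the wrist camera it gives the pose at the moment of the call.
- close_job(): hands the job in; it is judged then, once.
The state is a dict: "time_s": time; "q": joint angles; "joint_vel": joint speeds; "tau": joint torques, N m; "eef_pos": TCP position; "tcp_rot": TCP orientation; "force": force on the tool from outside, world axes, zero at the start; "moment": the same for the moment, N m; "opening": finger opening in m; "gripper_force": force on a finger pad.
Only numpy, scipy, OpenCV 4.12 (cv2) and the standard library are available. Lean on these libraries where they do the work, as an engineer would, in place of code of your own. Each camera call takes 0.05 s, during which the arm holds its last target. There are 200 camera calls.

## Working session

There is one attempt and no reset: what is moved stays moved. The work goes in short steps, Python scripts to look and compute and a shell command to move; the robot and the scene stay as the last step left them, time stands still between calls to the robot, and variables do not carry over. Pictures are saved under pics/ and viewed, at most 14 in all, crops included, and the job is handed in when it is done.

```bash
mkdir -p pics; python3 - <<'E'
from plant import *
import cv2,numpy as np
print(get_state())
for n in("scene","top"):
    cv2.imwrite(f"pics/{n}0.png",camera(n)); print(n,calibration(n))
E
```

```text
{'time_s': 0.0, 'q': array([-1.40848620e+00,  2.07417116e-01,  1.54299830e+00, -2.44273967e-05,
        1.39351163e+00, -1.50481063e-01]), 'joint_vel': array([-0.00149394, -0.00062089, -0.0007383 , -0.00104276, -0.0003932 ,
       -0.00148195]), 'tau': array([-1.84604934e-03, -3.83036649e+01, -2.91597426e+01, -3.27026610e-04,
        1.05292769e-02,  1.06682978e-05]), 'eef_pos': array([ 0.17680102, -0.54632258,  0.23010639]), 'tcp_rot': array([ 9.87794106e-01,  1.55760848e-01, -1.89229124e-05, -1.16710525e-03]), 'force': array([ 0.63285916, -0.59992819, -0.20797599]), 'moment': array([ 0.04647438, -0.02924719, -0.00187069]), 'gripper_force': 0.0, 'opening': 0.08502478202620052}
scene {'camera_matrix': array([[403.95686347,   0.        , 250.1248207 ],
       [  0.        , 403.95686347, 189.66828735],
       [  0.        ,   0.        ,   1.        ]]), 'position': array([1.2119499 , 0.1516111 , 0.53152573]), 'rotation': array([ 0.55356057,  0.69116295, -0.36510401, -0.28733872])}
top {'camera_matrix': array([[478.75932181,   0.        , 259.57738797],
       [  0.        , 478.75932181, 193.87700391],
       [  0.        ,   0.        ,   1.        ]]), 'position': array([ 0.36656726, -0.00411752,  0.98703677]), 'rotation': array([-0.70333089,  0.70432386, -0.0730051 ,  0.06264038])}
```

View pics/scene0.png

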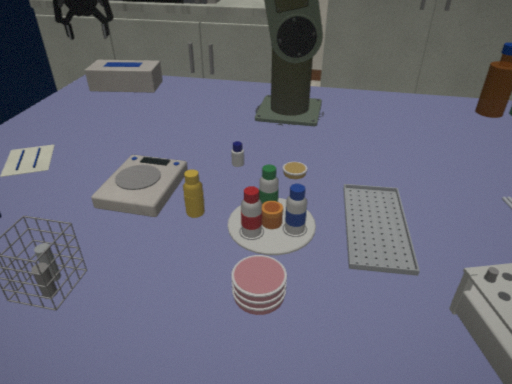

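View pics/top0.png

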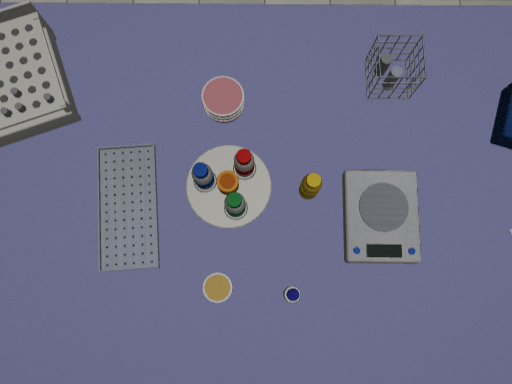

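The scene view shows the round tray at (272,224), the steel tray at (377,226) and the balance at (140,180). In the top view the round tray is at (229,186), blue cap (201,171), red (244,157), green (234,199), jar (228,182), steel tray (128,207) and pan (384,207). The yellow bottle at (312,183) is a decoy. I'll enlarge the top view to read these more closely.

```bash
cat > h.py <<'E'
import numpy as np,cv2
from plant import *
from scipy.spatial.transform import Rotation as R
def ray(n,u,v,c=None):
    c=c or calibration(n);K=c["camera_matrix"]
    x,y=(u-K[0,2])/K[0,0],(v-K[1,2])/K[1,1]
    if n=="wrist":
        r=np.hypot(x,y); s=np.sin(r)/r if r>1e-9 else 1; d=np.array([x*s,y*s,np.cos(r)])
    else: d=np.array([x,y,1.])
    return c["position"],R.from_quat(c["rotation"]).apply(d)
def at(n,u,v,z,c=None):
    p,d=ray(n,u,v,c); return p+d*(z-p[2])/d[2]
def snap(n,f,box=None,k=1):
    c=calibration(n); im=camera(n)
    if box: u0,v0,u1,v1=box; im=im[v0:v1,u0:u1]
    cv2.imwrite(f"pics/{f}.png",cv2.resize(im,None,fx=k,fy=k,interpolation=cv2.INTER_CUBIC)); return c
E
python3 - <<'E'
from h import *
im=cv2.imread("pics/top0.png")
cv2.imwrite("pics/topc.png",cv2.resize(im[140:235,180:330],None,fx=5,fy=5,interpolation=cv2.INTER_CUBIC))
hsv=cv2.cvtColor(im,cv2.COLOR_BGR2HSV)
m=((hsv[...,1]<60)&(hsv[...,2]>150)).astype(np.uint8)
n,l,s,c=cv2.connectedComponentsWithStats(m)
for i in range(1,n):
    if s[i,4]>300: print(s[i],c[i])
for nm,u,v,z in[("blue",201,170,.108),("red",244,156,.108),("green",234,199,.108),("jar",228,182,.048),("tray",229,186,.008),("pan",384,207,.046),("pink",223,97,.048),("tan",217.5,288,.016),("drop",293,294,.06),("yel",314,180,.1),
 ("s1",97,147,.012),("s2",155,144,.012),("s3",159,268,.012),("s4",101,271,.012)]: print(nm,at("top",u,v,z).round(4))
E
```

```text
[   0   13   65  115 3784] [26.80391121 70.76242072]
[192 146  50  31 744] [219.58333333 158.17607527]
[ 187  153   84   75 2480] [231.98306452 198.21209677]
blue [0.5834 0.093  0.108 ]
red [0.6108 0.0121 0.108 ]
green [0.5278 0.0304 0.108 ]
jar [0.5735 0.0451 0.048 ]
tray [0.5738 0.045  0.008 ]
pan [ 0.5229 -0.267   0.046 ]
pink [0.7543 0.0572 0.048 ]
tan [0.3649 0.0655 0.016 ]
drop [ 0.3534 -0.0809  0.06  ]
yel [ 0.566 -0.121  0.1  ]
s1 [0.6567 0.3232 0.012 ]
s2 [0.6635 0.2017 0.012 ]
s3 [0.4046 0.1837 0.012 ]
s4 [0.3989 0.2993 0.012 ]
```

View pics/topc.png

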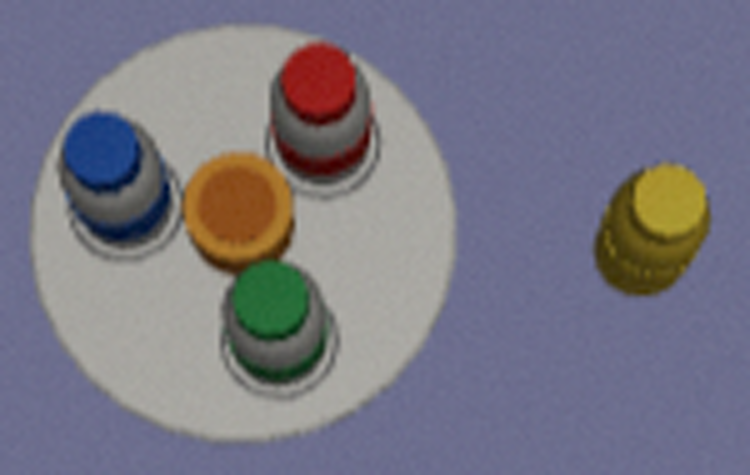

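```bash
python3 - <<'E'
from h import *
f=lambda a,b,z:at("top",179.6+a/5,139.6+b/5,z)[:2]
r=np.array([f(323,140,.008),f(125,203,.008),f(280,339,.008)]);c=np.array([f(318,80,.108),f(101,150,.108),f(270,298,.108)])
for nm,p in(("ring",r),("cap",c)):
    m=p.mean(0);d=p-m;print(nm,p.round(4).tolist(),m.round(4),np.hypot(*d.T).round(4),np.degrees(np.arctan2(d[:,1],d[:,0])).round(1))
print("jar",f(237,205,.048),"tray",f(244,232,.008),"yel cap",f(670,198,.1),"yel base",f(640,250,.01))
a=np.array([[.6567,.3232],[.6635,.2017],[.4046,.1837],[.3989,.2993]]);print("steel",a.mean(0),np.degrees(np.arctan2(*(a[1]-a[2]+a[0]-a[3])[::-1])))
w=calibration("wrist");s=get_state();T=R.from_quat(s["tcp_rot"]);print(w["camera_matrix"],T.inv().apply(w["position"]-s["eef_pos"]),(T.inv()*R.from_quat(w["rotation"])).as_matrix().round(3),T.as_matrix().round(3))
E
```

```text
ring [[0.6134, 0.0134], [0.5862, 0.0961], [0.5285, 0.0309]] [0.576  0.0468] [0.0501 0.0503 0.0501] [ -41.8   78.4 -161.5]
cap [[0.6116, 0.0136], [0.5842, 0.0953], [0.5275, 0.0312]] [0.5744 0.0467] [0.0498 0.0496 0.0495] [ -41.7   78.6 -161.7]
jar [0.57638851 0.04711504] tray [0.57377764 0.04625897] yel cap [ 0.56756742 -0.12027916] yel base [ 0.56572184 -0.11898471]
steel [0.530925 0.251975] 4.636058905706093
[[297.31863964   0.         254.12988587]
 [  0.         297.31863964 195.15384635]
 [  0.           0.           1.        ]] [ 0.0733549  -0.00026488 -0.14338074] [[-0.001 -0.957 -0.289]
 [ 1.    -0.001  0.001]
 [-0.001 -0.289  0.957]] [[ 0.951  0.308 -0.   ]
 [ 0.308 -0.951  0.002]
 [ 0.    -0.002 -1.   ]]
```

```bash
python3 -m jog '[0,0,0,0,0,6,0.8,0,0,0,0,0,6,0.8,0,0,0,0,0,6,0.8,20.4,-32.1,2,0,0,0,0.8,20.4,-32.1,2,0,0,0,0.8,20.4,-32.1,2,0,0,0,0.8,20.4,-32.1,2,0,0,0,0.8,20.4,-32.1,2,0,0,0,0.8,20.4,-32.1,2,0,0,0,0.8,20.4,-32.1,2,0,0,0,0.8]' 40
python3 -m jog '[20.4,-32.1,2,0,0,0,0.8,20.4,-32.1,2,0,0,0,0.8,20.4,-32.1,2,0,0,0,0.8,20.4,-32.1,2,0,0,0,0.8,20.4,-32.1,2,0,0,0,0.8,20.4,-32.1,2,0,0,0,0.8,20.4,-32.1,2,0,0,0,0.8,20.4,-32.1,2,0,0,0,0.8,20.4,-32.1,2,0,0,0,0.8,20.4,-32.1,2,0,0,0,0.8]'
python3 -m jog '[20.4,-32.1,2,0,0,0,0.8,20.4,-32.1,2,0,0,0,0.8,20.4,-32.1,2,0,0,0,0.8,0,0,0,0,0,-6.67,0.8,0,0,0,0,0,-6.67,0.8,0,0,0,0,0,-6.67,0.8,0,0,0,0,0,-6.67,0.8,0,0,0,0,0,-6.67,0.8,0,0,0,0,0,-6.67,0.8,0,0,0,0,0,0,0.8]'
cat >> h.py <<'E'
def go(x,y,z,psi=None):
    s=get_state();T=R.from_quat(s["tcp_rot"]);X=T.as_matrix();p=np.degrees(np.arctan2(X[1,0],X[0,0]))
    print("t",round(s["time_s"],2),"pos",s["eef_pos"].round(4),"psi",round(p,2),"tilt",np.degrees(np.arccos(-X[2,2])).round(2),"open",round(s["opening"],4),"gf",round(s["gripper_force"],1))
    print("  tool mm",(T.inv().apply(np.array([x,y,z])-s["eef_pos"])*1000).round(1))
E
python3 - <<'E'
from h import *
go(.585,.0955,.05)
c=snap("wrist","w1")
# predict pixels
K=c["camera_matrix"];Rc=R.from_quat(c["rotation"])
for nm,p in dict(blue=(.585,.0955,.108),red=(.6125,.0135,.108),green=(.528,.031,.108),jar=(.576,.047,.048)).items():
    d=Rc.inv().apply(np.array(p)-c["position"]);th=np.arctan2(np.hypot(d[0],d[1]),d[2]);u=d[:2]/np.hypot(d[0],d[1])*th*K[0,0]+K[:2,2];print(nm,u.round(1))
E
```

```text
time_s: 0.93
eef_pos: [0.3204, -0.3206, 0.2168]
tcp_rot: [1.0, -0.001, -0.0, -0.0]
force: [2.1, -0.7, 0.8]
opening: 0.0683
gripper_force: 0.0
time_s: 1.77
eef_pos: [0.5248, 0.0001, 0.1967]
tcp_rot: [1.0, -0.001, -0.0, 0.0]
force: [1.1, -1.4, 0.3]
opening: 0.0683
gripper_force: 0.0
time_s: 2.6
eef_pos: [0.5853, 0.0944, 0.1906]
tcp_rot: [0.94, 0.342, -0.001, -0.0]
force: [0.3, -0.2, 0.3]
opening: 0.0681
gripper_force: 0.0
t 2.6 pos [0.5853 0.0944 0.1906] psi 40.05 tilt 0.08 open 0.0681 gf 0.0
  tool mm [  0.6  -1.  140.6]
blue [253.1 200.8]
red [346.5 235.5]
green [267.2 289.3]
jar [283.7 217.9]
```

View pics/w1.png

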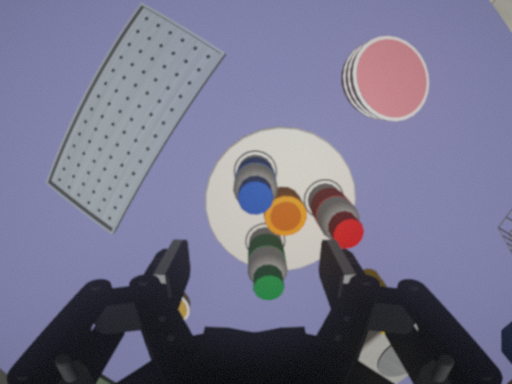

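The close view agrees with the estimate to about 3 px: blue cap (256,196), red (348,233), green (268,287), jar (285,215). Candidates for green were the green cap (268,287) and the yellow decoy on the right; blue is unambiguous. Descending on blue now.

```bash
python3 -m jog '[0,-1,30,0,0,0,0.8,0,0,30,0,0,0,0.8,0,0,30,0,0,0,0.8,0,0,28,0,0,0,0.8,0,0,24,0,0,0,0.8,0,0,0,0,0,0,0.8,0,0,0,0,0,0,0.3,0,0,0,0,0,0,0.3,0,0,0,0,0,0,0.3,0,0,0,0,0,0,0.3]' 40
python3 -m jog '[0,0,0,0,0,0,0.3,0,0,0,0,0,0,0.3,0,0,-10,0,0,0,0.3,0,0,-20,0,0,0,0.3,0,0,-30,0,0,0,0.3,0,0,-30,0,0,0,0.3,0,0,-30,0,0,0,0.3,0,0,0,0,0,0,0.3]'
python3 - <<'E'
from h import *
go(.606,.258,.16)
snap("wrist","w2")
E
```

```text
time_s: 3.48
eef_pos: [0.587, 0.0952, 0.0516]
tcp_rot: [0.94, 0.341, 0.002, 0.001]
force: [-0.1, -0.5, -1.7]
opening: 0.0385
gripper_force: 40.2
time_s: 4.15
eef_pos: [0.5896, 0.0954, 0.1774]
tcp_rot: [0.94, 0.342, 0.006, 0.002]
force: [1.9, 0.1, -0.2]
opening: 0.0388
gripper_force: 40.6
t 4.15 pos [0.5896 0.0954 0.1774] psi 39.95 tilt 0.77 open 0.0388 gf 40.6
  tool mm [ 116.8 -114.3   17.7]
```

View pics/w2.png

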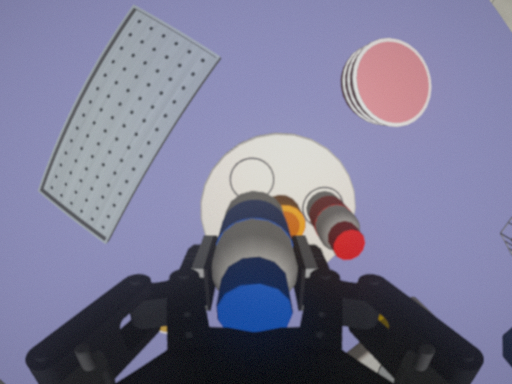

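```bash
cat >> h.py <<'E'
_go=go
def go(x,y,z,psi=0):
    _go(x,y,z);T=R.from_quat(get_state()["tcp_rot"]);a=np.radians(psi)
    W=R.from_matrix(np.array([[np.cos(a),np.sin(a),0],[np.sin(a),-np.cos(a),0],[0,0,-1]]))
    print("  turn deg",np.degrees((T.inv()*W).as_rotvec()).round(2),"f",get_state()["force"].round(1))
E
python3 -m jog '[0,0,0,0,0,6.67,0.3,0,0,0,0,0,6.67,0.3,0,0,0,0,0,6.67,0.3,0,0,0,0,0,6.67,0.3,0,0,0,0,0,6.67,0.3,0,0,0,0,0,6.67,0.3,0,0,0,0,0,0,0.3,0,0,0,0,0,0,0.3]' >/dev/null
python3 -c "
from h import *
go(.606,.258,.16)"
```

```text
t 4.87 pos [0.5839 0.0951 0.1678] psi 0.09 tilt 0.18 open 0.0387 gf 40.5
  tool mm [  22.3 -162.9    7.7]
  turn deg [0.   0.18 0.09] f [ 0.   0.4 -0.9]
```

```bash
python3 -m jog '[4.5,-32.6,2,0,0,0,0.3,4.5,-32.6,2,0,0,0,0.3,4.5,-32.6,2,0,0,0,0.3,4.5,-32.6,2,0,0,0,0.3,4.3,-32.5,0,0,0,0,0.3,0,0,30,0,0,0,0.3,0,0,30,0,0,0,0.3,0,0,25,0,0,0,0.3,0,0,15,0,0,0,0.3,0,0,5,0,0,0,0.3]' >/dev/null
python3 -m jog '[0,0,3,0,0,0,0.3,0,0,0,0,0,0,0.3,0,0,0,0,0,0,0.3]' >/dev/null
python3 -c "
from h import *
go(.606,.258,.0465)"
```

```text
t 5.95 pos [0.6088 0.2582 0.0547] psi -0.05 tilt 0.14 open 0.0385 gf 40.7
  tool mm [-2.8  0.2  8.2]
  turn deg [-0.04 -0.14 -0.05] f [ 0.5  0.3 -1. ]
```

```bash
python3 -m jog '[0,0,5,0,0,0,0.3,0,0,2,0,0,0,0.3,0,0,0,0,0,0,0.3,0,0,0,0,0,0,0.3]' 
python3 -c "
from h import *
go(.606,.258,.0465)"
```

```text
time_s: 6.28
eef_pos: [0.6079, 0.258, 0.0467]
tcp_rot: [1.0, -0.001, 0.0, -0.0]
force: [-0.0, -0.0, -1.3]
opening: 0.0389
gripper_force: 40.7
t 6.28 pos [0.6079 0.258  0.0467] psi -0.08 tilt 0.03 open 0.0389 gf 40.7
  tool mm [-1.9 -0.   0.2]
  turn deg [-0.01 -0.03 -0.08] f [-0.  -0.  -1.3]
```

```bash
python3 -m jog '[0,0,1.5,0,0,0,0.3,0,0,0,0,0,0,0.3,0,0,0,0,0,0,0.3]' 
python3 -m jog '[0,0,1,0,0,0,0.3,0,0,0,0,0,0,0.3,0,0,0,0,0,0,0.3]' 
```

```text
time_s: 6.53
eef_pos: [0.6081, 0.258, 0.0466]
tcp_rot: [1.0, -0.001, 0.0, -0.0]
force: [-2.9, -0.4, 5.5]
opening: 0.0392
gripper_force: 41.3
time_s: 6.78
eef_pos: [0.6083, 0.2581, 0.0466]
tcp_rot: [1.0, -0.001, 0.001, 0.0]
force: [-3.7, -1.5, 9.1]
opening: 0.0388
gripper_force: 41.7
```

```bash
python3 -m jog '[0,0,0,0,0,0,0.8,0,0,0,0,0,0,0.8,0,0,0,0,0,0,0.8,0,0,-25,0,0,0,0.8,0,0,-35,0,0,0,0.8,0,0,-35,0,0,0,0.8,0,0,-35,0,0,0,0.8,0.5,35,0,0,0,0,0.8,0.5,35,0,0,0,0,0.8,0.5,35,0,0,0,0,0.8]' >/dev/null
python3 -m jog '[0.5,35,0,0,0,0,0.8,0.5,35,0,0,0,0,0.8,0.5,35,0,0,0,0,0.8,0.5,34,0,0,0,0,0.8,0,0,0,0,0,0,0.8,0,0,0,0,0,0,0.8]' >/dev/null
python3 - <<'E'
from h import *
go(.6125,.0135,.05)
c=snap("wrist","w3")
E
```

```text
t 8.12 pos [0.6108 0.012  0.1735] psi -0.3 tilt 0.03 open 0.0685 gf 0.0
  tool mm [  1.7  -1.5 123.5]
  turn deg [-0.02  0.02 -0.3 ] f [ 0.2  0.1 -0.4]
```

View pics/w3.png

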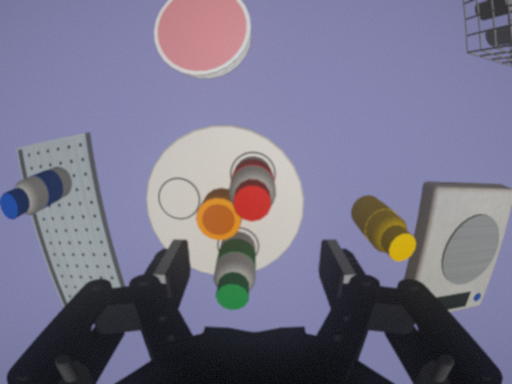

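Blue is standing on the steel tray with its base around (55,182). The red cap at (252,200) is centred between the fingers. Grasping red.

```bash
python3 -m jog '[1.7,-1.5,30,0,0,0,0.8,0,0,30,0,0,0,0.8,0,0,30,0,0,0,0.8,0,0,20,0,0,0,0.8,0,0,12,0,0,0,0.8,0,0,0,0,0,0,0.8,0,0,0,0,0,0,0.3,0,0,0,0,0,0,0.3,0,0,0,0,0,0,0.3,0,0,0,0,0,0,0.3]' 40
python3 -m jog '[0,0,0,0,0,0,0.3,0,0,0,0,0,0,0.3,0,0,-10,0,0,0,0.3,0,0,-25,0,0,0,0.3,0,0,-30,0,0,0,0.3,0,0,-30,0,0,0,0.3,0,0,-30,0,0,0,0.3,0,0,0,0,0,0,0.3,0,0,0,0,0,0,0.3]'
python3 -c "
from h import *
go(.531,.252,.07)"
```

```text
time_s: 9.0
eef_pos: [0.6144, 0.0155, 0.0541]
tcp_rot: [1.0, -0.001, 0.002, 0.0]
force: [1.0, 0.5, 2.1]
opening: 0.0391
gripper_force: 40.4
time_s: 9.75
eef_pos: [0.614, 0.0152, 0.1796]
tcp_rot: [1.0, -0.001, 0.003, 0.0]
force: [-0.1, -0.7, -2.0]
opening: 0.0388
gripper_force: 40.6
t 9.75 pos [0.614  0.0152 0.1796] psi -0.08 tilt 0.29 open 0.0388 gf 40.6
  tool mm [ -83.9 -236.8  109. ]
  turn deg [ 0.04 -0.29 -0.08] f [-0.1 -0.7 -2. ]
```

```bash
python3 -m jog '[-10.5,-29.6,0,0,0,0,0.3,-10.5,-29.6,0,0,0,0,0.3,-10.5,-29.6,0,0,0,0,0.3,-10.5,-29.6,0,0,0,0,0.3,-10.5,-29.6,0,0,0,0,0.3,-10.5,-29.6,0,0,0,0,0.3,-10.5,-29.6,0,0,0,0,0.3,-10.5,-29.6,0,0,0,0,0.3,0,0,15,0,0,0,0.3,0,0,30,0,0,0,0.3]' >/dev/null
python3 -m jog '[0,0,30,0,0,0,0.3,0,0,25,0,0,0,0.3,0,0,15,0,0,0,0.3,0,0,8,0,0,0,0.3,0,0,0,0,0,0,0.3,0,0,0,0,0,0,0.3,0,0,0,0,0,0,0.3]' >/dev/null
python3 -c "
from h import *
go(.531,.252,.049)"
```

```text
t 11.17 pos [0.5288 0.2524 0.0536] psi -0.09 tilt 0.01 open 0.0384 gf 40.8
  tool mm [2.2 0.4 4.6]
  turn deg [-0.01  0.01 -0.09] f [-0.4 -0.5 -1.1]
```

```bash
python3 -m jog '[0,0,4,0,0,0,0.3,0,0,0,0,0,0,0.3,0,0,0,0,0,0,0.3]'
python3 -m jog '[0,0,1.5,0,0,0,0.3,0,0,0,0,0,0,0.3,0,0,0,0,0,0,0.3]'
```

```text
time_s: 11.42
eef_pos: [0.5288, 0.2524, 0.0498]
tcp_rot: [1.0, -0.001, -0.0, -0.0]
force: [-0.3, 1.1, -1.7]
opening: 0.039
gripper_force: 40.8
time_s: 11.67
eef_pos: [0.5293, 0.2525, 0.0488]
tcp_rot: [1.0, -0.001, 0.0, -0.0]
force: [-0.6, -0.0, 0.1]
opening: 0.0385
gripper_force: 40.9
```

```bash
python3 -m jog '[0,0,0,0,0,0,0.8,0,0,0,0,0,0,0.8,0,0,0,0,0,0,0.8,0,0,-25,0,0,0,0.8,0,0,-35,0,0,0,0.8,0,0,-35,0,0,0,0.8,0,0,-30,0,0,0,0.8,0,37,0,0,0,0,0.8,0,37,0,0,0,0,0.8,0,37,0,0,0,0,0.8]' >/dev/null
python3 -m jog '[0,37,0,0,0,0,0.8,0,37,0,0,0,0,0.8,0,36,0,0,0,0,0.8,0,0,0,0,0,0,0.8,0,0,0,0,0,0,0.8]' >/dev/null
python3 - <<'E'
from h import *
go(.528,.031,.0515)
c=snap("wrist","w4")
E
```

```text
t 12.92 pos [0.5287 0.0296 0.1734] psi -0.31 tilt 0.02 open 0.0683 gf 0.0
  tool mm [ -0.7  -1.4 121.9]
  turn deg [-0.01 -0.02 -0.31] f [ 0.6 -0.1  0. ]
```

View pics/w4.png

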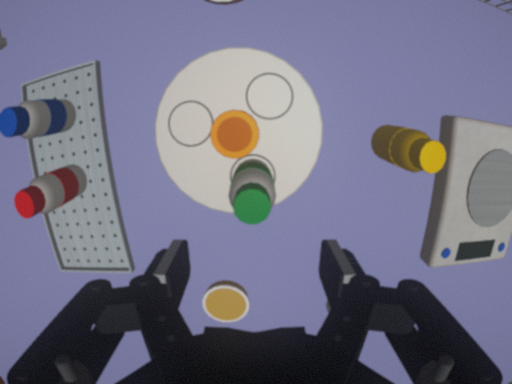

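Blue and red both stand on the steel tray, at (40,118) and (50,190). The green cap at (252,204) is centred. The jar is at (234,134).

```bash
python3 -m jog '[-0.7,-1.4,30,0,0,0,0.8,0,0,30,0,0,0,0.8,0,0,30,0,0,0,0.8,0,0,20,0,0,0,0.8,0,0,12,0,0,0,0.8,0,0,0,0,0,0,0.8,0,0,0,0,0,0,0.3,0,0,0,0,0,0,0.3,0,0,0,0,0,0,0.3,0,0,0,0,0,0,0.3]' 40
python3 -m jog '[0,0,0,0,0,0,0.3,0,0,0,0,0,0,0.3,0,0,-10,0,0,0,0.3,0,0,-25,0,0,0,0.3,0,0,-30,0,0,0,0.3,0,0,-30,0,0,0,0.3,0,0,-30,0,0,0,0.3,0,0,0,0,0,0,0.3,0,0,0,0,0,0,0.3]'
python3 -c "
from h import *
go(.456,.246,.055)"
```

```text
time_s: 13.8
eef_pos: [0.5297, 0.0328, 0.0533]
tcp_rot: [1.0, -0.001, 0.002, 0.0]
force: [0.6, -0.2, 2.6]
opening: 0.0387
gripper_force: 40.3
time_s: 14.55
eef_pos: [0.5294, 0.0325, 0.179]
tcp_rot: [1.0, -0.001, 0.003, 0.0]
force: [0.7, 0.8, -0.5]
opening: 0.0386
gripper_force: 40.6
t 14.55 pos [0.5294 0.0325 0.179 ] psi -0.08 tilt 0.3 open 0.0386 gf 40.6
  tool mm [ -74.3 -213.5  123.5]
  turn deg [ 0.04 -0.3  -0.08] f [ 0.7  0.8 -0.5]
```

```bash
python3 -m jog '[-10.4,-30.5,0,0,0,0,0.3,-10.4,-30.5,0,0,0,0,0.3,-10.4,-30.5,0,0,0,0,0.3,-10.4,-30.5,0,0,0,0,0.3,-10.4,-30.5,0,0,0,0,0.3,-10.4,-30.5,0,0,0,0,0.3,-10.4,-30.5,0,0,0,0,0.3,0,0,15,0,0,0,0.3,0,0,30,0,0,0,0.3]' >/dev/null
python3 -m jog '[0,0,30,0,0,0,0.3,0,0,25,0,0,0,0.3,0,0,15,0,0,0,0.3,0,0,8,0,0,0,0.3,0,0,0,0,0,0,0.3,0,0,0,0,0,0,0.3,0,0,0,0,0,0,0.3]' >/dev/null
python3 -c "
from h import *
go(.456,.246,.048)"
```

```text
t 15.88 pos [0.456  0.2465 0.0539] psi -0.08 tilt 0.07 open 0.039 gf 40.7
  tool mm [0.  0.5 5.9]
  turn deg [-0.02 -0.07 -0.08] f [-1.1 -0.1 -1.4]
```

```bash
python3 -m jog '[0,0,5,0,0,0,0.3,0,0,0,0,0,0,0.3,0,0,0,0,0,0,0.3]'
python3 -m jog '[0,0,1.5,0,0,0,0.3,0,0,0,0,0,0,0.3,0,0,0,0,0,0,0.3]'
```

```text
time_s: 16.13
eef_pos: [0.4555, 0.2464, 0.0486]
tcp_rot: [1.0, -0.001, 0.0, -0.0]
force: [-0.2, -0.2, -0.4]
opening: 0.0388
gripper_force: 40.7
time_s: 16.38
eef_pos: [0.4561, 0.2465, 0.0483]
tcp_rot: [1.0, -0.001, 0.001, -0.0]
force: [-1.9, -1.4, 5.8]
opening: 0.0386
gripper_force: 41.4
```

```bash
python3 -m jog '[0,0,0,0,0,0,0.8,0,0,0,0,0,0,0.8,0,0,0,0,0,0,0.8,0,0,-25,0,0,0,0.9,0,0,-35,0,0,0,0.9,0,0,-35,0,0,0,0.9,0,0,-30,0,0,0,0.9,19.8,33.3,0,0,0,0,0.9,19.8,33.3,0,0,0,0,0.9,19.8,33.3,0,0,0,0,0.9]' >/dev/null
python3 -m jog '[19.8,33.3,0,0,0,0,0.9,19.8,33.3,0,0,0,0,0.9,19.8,33.3,0,0,0,0,0.9,0,0,0,0,0,0,0.9,0,0,0,0,0,0,0.9]' >/dev/null
python3 - <<'E'
from h import *
go(.5755,.047,.016)
c=snap("wrist","w5")
E
```

```text
t 17.63 pos [0.5746 0.0445 0.1715] psi -0.3 tilt 0.02 open 0.0768 gf 0.0
  tool mm [  0.9  -2.5 155.5]
  turn deg [-0.02  0.01 -0.3 ] f [0.1 1.1 0.7]
```

View pics/w5.png

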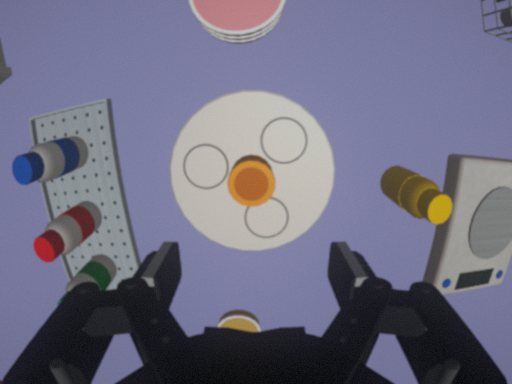

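All three bottles stand on the steel tray (bases near (75,155), (85,215), (105,268)). The jar lid is at (252,184) and the empty rings are at (206,167), (284,140) and (267,217).

```bash
python3 - <<'E'
from h import *
print("jar",at("wrist",251.5,183.5,.048))
for u,v in((206,166.5),(284,140.5),(267,217)): print(at("wrist",u,v,.008))
E
python3 -m jog '[0.9,-2.5,30,0,0,0,0.9,0,0,35,0,0,0,0.9,0,0,35,0,0,0,0.9,0,0,30,0,0,0,0.9,0,0,15,0,0,0,0.9,0,0,0,0,0,0,0.9,0,0,0,0,0,0,0.9]'
```

```text
jar [0.57777731 0.04844551 0.048     ]
[0.58628887 0.09693843 0.008     ]
[0.61336283 0.01495492 0.008     ]
[0.52912687 0.03197759 0.008     ]
time_s: 18.27
eef_pos: [0.5732, 0.0505, 0.0259]
tcp_rot: [1.0, 0.0, -0.001, -0.0]
force: [0.2, -0.7, 0.0]
opening: 0.0769
gripper_force: 0.0
```

```bash
python3 -m jog '[3,2,9,0,0,0,0.9,0,0,0,0,0,0,0.9,0,0,0,0,0,0,0.3,0,0,0,0,0,0,0.3,0,0,0,0,0,0,0.3,0,0,0,0,0,0,0.3,0,0,0,0,0,0,0.3]' 40
python3 -m jog '[0,0,-10,0,0,0,0.3,0,0,-25,0,0,0,0.3,0,0,-30,0,0,0,0.3,0,0,-35,0,0,0,0.3,0,0,-35,0,0,0,0.3,0,0,0,0,0,0,0.3,0,0,0,0,0,0,0.3]'
python3 -c "
from h import *
go(.5229,-.267,.16)"
```

```text
time_s: 18.85
eef_pos: [0.5786, 0.0469, 0.019]
tcp_rot: [1.0, -0.001, 0.001, -0.0]
force: [-1.4, 1.2, 6.5]
opening: 0.0436
gripper_force: 40.4
time_s: 19.43
eef_pos: [0.58, 0.0467, 0.1563]
tcp_rot: [1.0, -0.001, 0.003, 0.0]
force: [0.3, 0.7, -2.0]
opening: 0.0438
gripper_force: 40.9
t 19.43 pos [0.58   0.0467 0.1563] psi -0.08 tilt 0.4 open 0.0438 gf 40.9
  tool mm [-56.6 313.8  -3.9]
  turn deg [ 0.03 -0.4  -0.08] f [ 0.3  0.7 -2. ]
```

```bash
python3 -m jog '[-7,36,0,0,0,0,0.3,-7,36,0,0,0,0,0.3,-7,36,0,0,0,0,0.3,-7,36,0,0,0,0,0.3,-7,36,0,0,0,0,0.3,-7,36,0,0,0,0,0.3,0,0,0,0,0,0,0.3,0,0,0,0,0,0,0.3]' >/dev/null
python3 - <<'E'
from h import *
go(.5229,-.267,.06)
c=snap("wrist","w6")
import pickle;pickle.dump(c,open("c6.pkl","wb"))
E
```

```text
t 20.1 pos [ 0.5336 -0.1703  0.1507] psi -0.32 tilt 0.24 open 0.0436 gf 41.2
  tool mm [-9.8 96.9 90.5]
  turn deg [-0.12  0.21 -0.32] f [-0.5 -0.4 -1.8]
```

View pics/w6.png

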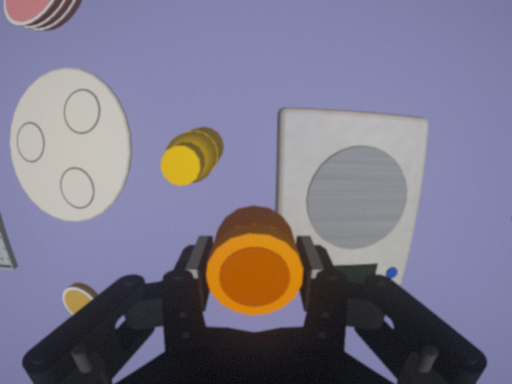

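The jar is gripped upright. The pan's outline runs left (306,198), right (407,192), top (361,146), bottom (353,248).

```bash
python3 - <<'E'
from h import *
import pickle;c=pickle.load(open("c6.pkl","rb"))
p=np.array([at("wrist",u,v,.046,c)[:2] for u,v in((306.5,198),(407,192),(361,146),(353,248))]);print(p.round(4))
print(p.mean(0),(p[0]+p[1])/2,(p[2]+p[3])/2,np.linalg.norm(p[0]-p[1]),np.linalg.norm(p[2]-p[3]))
E
```

```text
[[ 0.5288 -0.2163]
 [ 0.534  -0.3158]
 [ 0.576  -0.2636]
 [ 0.4776 -0.2656]]
[ 0.52912139 -0.26533092] [ 0.53142912 -0.26603536] [ 0.52681366 -0.26462648] 0.09963991232884398 0.0984856603168999
```

```bash
python3 -m jog '[-2.2,32,0,0,0,0,0.3,-2.2,32,0,0,0,0,0.3,-2.2,32,0,0,0,0,0.3,0,0,20,0,0,0,0.3,0,0,30,0,0,0,0.3,0,0,25,0,0,0,0.3,0,0,10,0,0,0,0.3,0,0,0,0,0,0,0.3,0,0,0,0,0,0,0.3]' >/dev/null
python3 -c "
from h import *
go(.527,-.266,.058)"
```

```text
t 20.9 pos [ 0.5287 -0.2635  0.0672] psi 0.02 tilt 0.11 open 0.0438 gf 41.3
  tool mm [-1.7  2.5  9.2]
  turn deg [-0.07  0.09  0.02] f [ 1.1 -0.   0.1]
```

```bash
python3 -m jog '[-1.7,2.5,8,0,0,0,0.3,0,0,0,0,0,0,0.3,0,0,0,0,0,0,0.3]'
python3 -m jog '[0,0,1.5,0,0,0,0.3,0,0,0,0,0,0,0.3,0,0,0,0,0,0,0.3]'
```

```text
time_s: 21.15
eef_pos: [0.5276, -0.2678, 0.0608]
tcp_rot: [1.0, -0.001, 0.001, 0.0]
force: [-0.1, 0.1, -0.3]
opening: 0.0432
gripper_force: 41.3
time_s: 21.4
eef_pos: [0.5273, -0.2677, 0.0587]
tcp_rot: [1.0, -0.001, 0.0, 0.0]
force: [0.1, -0.3, -1.6]
opening: 0.0438
gripper_force: 41.3
```

```bash
python3 -m jog '[0,0,1.5,0,0,0,0.3,0,0,0,0,0,0,0.3,0,0,0,0,0,0,0.3]'
python3 -m jog '[0,0,0.5,0,0,0,0.3,0,0,0,0,0,0,0.3,0,0,0,0,0,0,0.3]'
```

```text
time_s: 21.65
eef_pos: [0.5274, -0.2678, 0.0571]
tcp_rot: [1.0, -0.001, 0.0, 0.0]
force: [0.6, 0.1, -0.7]
opening: 0.0439
gripper_force: 41.4
time_s: 21.9
eef_pos: [0.5274, -0.2678, 0.057]
tcp_rot: [1.0, -0.001, 0.0, 0.0]
force: [-1.3, 0.1, 5.2]
opening: 0.0438
gripper_force: 41.6
```

```bash
python3 -m jog '[0,0,0,0,0,0,0.8,0,0,0,0,0,0,0.8,0,0,0,0,0,0,0.8,0,0,-15,0,0,0,0.8,0,0,-30,0,0,0,0.8,0,0,-35,0,0,0,0.8,0,0,-35,0,0,0,0.8,0,0,0,0,0,0,0.8,0,0,0,0,0,0,0.8]' >/dev/null
python3 - <<'E'
from h import *
go(.456,.2465,.17)
import pickle;pickle.dump(snap("wrist","w7"),open("c7.pkl","wb"))
E
```

```text
t 22.65 pos [ 0.5289 -0.2687  0.1744] psi -0.08 tilt 0.37 open 0.0681 gf 0.0
  tool mm [ -73.6 -515.1    2. ]
  turn deg [ 0.21 -0.31 -0.08] f [-0.6  0.7 -0.4]
```

View pics/w7.png

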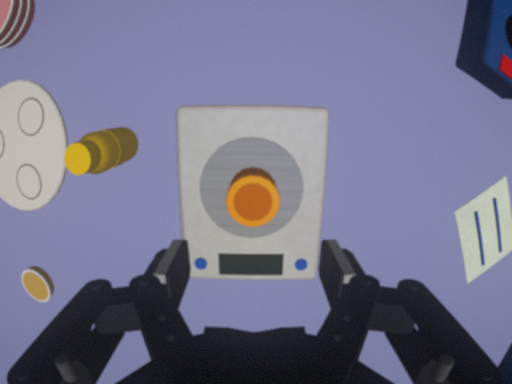

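The jar stands upright on the pan, lid at (253,200). The pan spans columns 200–303 and rows 137–238.

```bash
python3 - <<'E'
from h import *
import pickle;c=pickle.load(open("c7.pkl","rb"))
p=np.array([at("wrist",u,v,.046,c)[:2] for u,v in((200,188),(303,188),(251.5,137),(251.5,238))]);print((p[0]+p[1])/2,(p[2]+p[3])/2,at("wrist",252.5,200.5,.086,c))
E
```

```text
[ 0.52814717 -0.26667408] [ 0.52626679 -0.26667713] [ 0.52825329 -0.26768659  0.086     ]
```

```bash
python3 -m jog '[-5.2,-36.8,0,0,0,0,0.8,-5.2,-36.8,0,0,0,0,0.8,-5.2,-36.8,0,0,0,0,0.8,-5.2,-36.8,0,0,0,0,0.8,-5.2,-36.8,0,0,0,0,0.8,-5.2,-36.8,0,0,0,0,0.8,-5.2,-36.8,0,0,0,0,0.8,-5.2,-36.8,0,0,0,0,0.8,-5.2,-36.8,0,0,0,0,0.8,-5.2,-36.8,0,0,0,0,0.8]' >/dev/null
python3 -m jog '[-5.2,-36.8,0,0,0,0,0.8,-5.2,-36.8,0,0,0,0,0.8,-5.2,-36.8,0,0,0,0,0.8,-5.2,-36.8,0,0,0,0,0.8,0,0,0,0,0,0,0.8,0,0,0,0,0,0,0.8]' >/dev/null
python3 - <<'E'
from h import *
go(.4561,.2465,.0485)
import pickle;pickle.dump(snap("wrist","w8"),open("c8.pkl","wb"))
E
```

```text
t 24.03 pos [0.4527 0.2489 0.1688] psi 0.17 tilt 0.27 open 0.0682 gf 0.0
  tool mm [  3.9   2.2 120.3]
  turn deg [0.1  0.25 0.17] f [-0.2 -0.3  0. ]
```

View pics/w8.png

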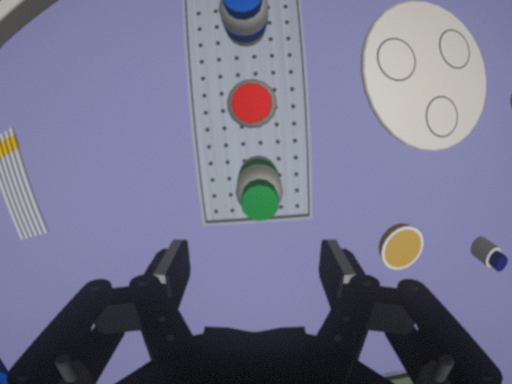

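Green cap (261,200), red (252,103), and blue (243,5) all stand as left. Regrasping green.

```bash
python3 -m jog '[3,2,30,0,0,0,0.8,0,0,30,0,0,0,0.8,0,0,30,0,0,0,0.8,0,0,20,0,0,0,0.8,0,0,9,0,0,0,0.8,0,0,0,0,0,0,0.8,0,0,0,0,0,0,0.3,0,0,0,0,0,0,0.3,0,0,0,0,0,0,0.3,0,0,0,0,0,0,0.3]' 40
python3 -m jog '[0,0,0,0,0,0,0.3,0,0,0,0,0,0,0.3,0,0,-10,0,0,0,0.3,0,0,-25,0,0,0,0.3,0,0,-30,0,0,0,0.3,0,0,-30,0,0,0,0.3,0,0,-30,0,0,0,0.3,0,0,0,0,0,0,0.3,0,0,0,0,0,0,0.3]'
python3 -c "
from h import *
go(.5297,.0328,.06)"
```

```text
time_s: 24.92
eef_pos: [0.4597, 0.246, 0.0542]
tcp_rot: [1.0, -0.001, 0.002, -0.0]
force: [-0.1, -1.8, 2.5]
opening: 0.0385
gripper_force: 40.5
time_s: 25.67
eef_pos: [0.4593, 0.2466, 0.18]
tcp_rot: [1.0, -0.0, 0.003, -0.001]
force: [0.4, -0.0, -1.5]
opening: 0.0386
gripper_force: 40.5
t 25.67 pos [0.4593 0.2466 0.18  ] psi -0.06 tilt 0.31 open 0.0386 gf 40.5
  tool mm [ 70.  214.  119.9]
  turn deg [-0.12 -0.29 -0.06] f [ 0.4 -0.  -1.5]
```

```bash
python3 -m jog '[12.2,35.7,0,0,0,0,0.3,12.2,35.7,0,0,0,0,0.3,12.2,35.7,0,0,0,0,0.3,12.2,35.7,0,0,0,0,0.3,12.2,35.7,0,0,0,0,0.3,12.2,35.7,0,0,0,0,0.3,0,0,0,0,0,0,0.3,0,0,15,0,0,0,0.3,0,0,30,0,0,0,0.3,0,0,30,0,0,0,0.3]' >/dev/null
python3 -m jog '[0,0,25,0,0,0,0.3,0,0,10,0,0,0,0.3,0,0,0,0,0,0,0.3,0,0,0,0,0,0,0.3,0,0,0,0,0,0,0.3]' >/dev/null
python3 -c "
from h import *
go(.533,.0328,.0592)"
```

```text
t 26.92 pos [0.5321 0.0316 0.0686] psi -0.06 tilt 0.14 open 0.0384 gf 40.7
  tool mm [ 0.9 -1.2  9.4]
  turn deg [ 0.01 -0.14 -0.06] f [-0.2 -0.4 -1.2]
```

```bash
python3 -m jog '[0.9,-1.2,8,0,0,0,0.3,0,0,0,0,0,0,0.3,0,0,0,0,0,0,0.3]'
python3 -m jog '[0,0,2,0,0,0,0.3,0,0,0,0,0,0,0.3,0,0,0,0,0,0,0.3]'
```

```text
time_s: 27.17
eef_pos: [0.5321, 0.0328, 0.0598]
tcp_rot: [1.0, -0.001, 0.0, 0.0]
force: [0.4, 0.1, -0.7]
opening: 0.0383
gripper_force: 40.7
time_s: 27.42
eef_pos: [0.5329, 0.0327, 0.0592]
tcp_rot: [1.0, -0.001, 0.001, 0.0]
force: [-2.3, 0.6, 7.1]
opening: 0.0388
gripper_force: 41.4
```

```bash
python3 -m jog '[0,0,0,0,0,0,0.8,0,0,0,0,0,0,0.8,0,0,0,0,0,0,0.8,0,0,-25,0,0,0,0.8,0,0,-35,0,0,0,0.8,0,0,-35,0,0,0,0.8,0,0,-25,0,0,0,0.8,-0.6,-36.6,0,0,0,0,0.8,-0.6,-36.6,0,0,0,0,0.8,-0.6,-36.6,0,0,0,0,0.8]' >/dev/null
python3 -m jog '[-0.6,-36.6,0,0,0,0,0.8,-0.6,-36.6,0,0,0,0,0.8,-0.6,-36.6,0,0,0,0,0.8,0,0,0,0,0,0,0.8,0,0,0,0,0,0,0.8,0,0,0,0,0,0,0.8]' >/dev/null
python3 -c "
from h import *
go(.5293,.2525,.05)"
```

```text
t 28.75 pos [0.5282 0.252  0.1768] psi -0.04 tilt 0.07 open 0.0685 gf 0.0
  tool mm [  1.2  -0.6 126.8]
  turn deg [ 0.05  0.04 -0.04] f [-1.3 -0.1 -0.3]
```

```bash
python3 -m jog '[0,-0.6,32,0,0,0,0.8,0,0,30,0,0,0,0.8,0,0,30,0,0,0,0.8,0,0,22,0,0,0,0.8,0,0,12,0,0,0,0.8,0,0,0,0,0,0,0.8,0,0,0,0,0,0,0.3,0,0,0,0,0,0,0.3,0,0,0,0,0,0,0.3,0,0,0,0,0,0,0.3]' 40
python3 -m jog '[0,0,0,0,0,0,0.3,0,0,0,0,0,0,0.3,0,0,-10,0,0,0,0.3,0,0,-25,0,0,0,0.3,0,0,-30,0,0,0,0.3,0,0,-30,0,0,0,0.3,0,0,-30,0,0,0,0.3,0,0,0,0,0,0,0.3,0,0,0,0,0,0,0.3]'
python3 -c "
from h import *
go(.6144,.0155,.06)"
```

```text
time_s: 29.58
eef_pos: [0.5304, 0.253, 0.0537]
tcp_rot: [1.0, -0.001, 0.002, -0.0]
force: [0.8, -1.5, 3.9]
opening: 0.0387
gripper_force: 40.5
time_s: 30.33
eef_pos: [0.5299, 0.2538, 0.1794]
tcp_rot: [1.0, -0.001, 0.003, -0.001]
force: [0.4, -0.8, -1.1]
opening: 0.0384
gripper_force: 40.5
t 30.33 pos [0.5299 0.2538 0.1794] psi -0.06 tilt 0.34 open 0.0384 gf 40.5
  tool mm [ 84.1 238.4 119.3]
  turn deg [-0.13 -0.31 -0.06] f [ 0.4 -0.8 -1.1]
```

```bash
python3 -m jog '[12.1,34.1,0,0,0,0,0.3,12.1,34.1,0,0,0,0,0.3,12.1,34.1,0,0,0,0,0.3,12.1,34.1,0,0,0,0,0.3,12.1,34.1,0,0,0,0,0.3,12.1,34.1,0,0,0,0,0.3,12.1,34.1,0,0,0,0,0.3,0,0,0,0,0,0,0.3,0,0,15,0,0,0,0.3,0,0,30,0,0,0,0.3]' >/dev/null
python3 -m jog '[0,0,30,0,0,0,0.3,0,0,25,0,0,0,0.3,0,0,10,0,0,0,0.3,0,0,0,0,0,0,0.3,0,0,0,0,0,0,0.3,0,0,0,0,0,0,0.3]' >/dev/null
python3 -c "
from h import *
go(.6152,.0155,.0587)"
```

```text
t 31.67 pos [0.6141 0.0141 0.0678] psi -0.07 tilt 0.15 open 0.0383 gf 40.8
  tool mm [ 1.1 -1.4  9.1]
  turn deg [ 0.01 -0.15 -0.07] f [ 0.5  0.2 -0.8]
```

```bash
python3 -m jog '[1,-1.2,8,0,0,0,0.3,0,0,0,0,0,0,0.3,0,0,0,0,0,0,0.3]'
python3 -m jog '[0,0,2,0,0,0,0.3,0,0,0,0,0,0,0.3,0,0,0,0,0,0,0.3]'
```

```text
time_s: 31.92
eef_pos: [0.6142, 0.0154, 0.0588]
tcp_rot: [1.0, -0.001, 0.0, 0.0]
force: [-0.1, -0.2, -1.8]
opening: 0.0384
gripper_force: 40.8
time_s: 32.17
eef_pos: [0.615, 0.0152, 0.0587]
tcp_rot: [1.0, -0.001, 0.001, 0.0]
force: [-2.3, -0.3, 6.3]
opening: 0.0386
gripper_force: 41.5
```

```bash
python3 -m jog '[0,0,0,0,0,0,0.8,0,0,0,0,0,0,0.8,0,0,0,0,0,0,0.8,0,0,-25,0,0,0,0.8,0,0,-35,0,0,0,0.8,0,0,-35,0,0,0,0.8,0,0,-25,0,0,0,0.8,-1,-34.7,0,0,0,0,0.8,-1,-34.7,0,0,0,0,0.8,-1,-34.7,0,0,0,0,0.8]' >/dev/null
python3 -m jog '[-1,-34.7,0,0,0,0,0.8,-1,-34.7,0,0,0,0,0.8,-1,-34.7,0,0,0,0,0.8,-1,-34.7,0,0,0,0,0.8,0,0,0,0,0,0,0.8,0,0,0,0,0,0,0.8,0,0,0,0,0,0,0.8]' >/dev/null
python3 - <<'E'
from h import *
go(.6083,.2581,.05)
import pickle;pickle.dump(snap("wrist","w9"),open("c9.pkl","wb"))
E
```

```text
t 33.58 pos [0.607  0.2579 0.1759] psi -0.04 tilt 0.06 open 0.0687 gf 0.0
  tool mm [  1.4  -0.3 125.9]
  turn deg [ 0.05  0.03 -0.04] f [-0.5 -0.8 -0.1]
```

View pics/w9.png

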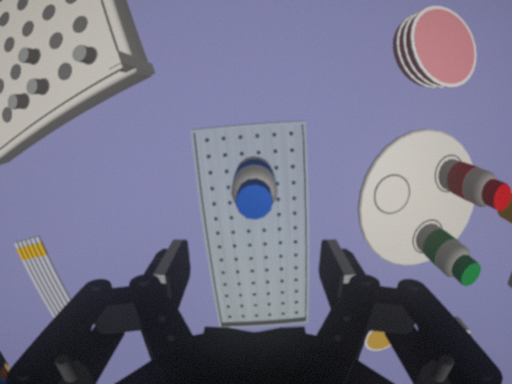

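Red (base (452,175)) and green (base (427,235)) sit on their rings. The blue ring at (392,194) is free and the blue cap is at (254,200).

```bash
python3 - <<'E'
from h import *
import pickle;c=pickle.load(open("c9.pkl","rb"))
print(at("wrist",254,200,.103,c),at("wrist",392,194,.008,c))
E
python3 -m jog '[0,-0.3,32,0,0,0,0.8,0,0,30,0,0,0,0.8,0,0,30,0,0,0,0.8,0,0,22,0,0,0,0.8,0,0,12,0,0,0,0.8,0,0,0,0,0,0,0.8,0,0,0,0,0,0,0.3,0,0,0,0,0,0,0.3,0,0,0,0,0,0,0.3,0,0,0,0,0,0,0.3]' 40
python3 -m jog '[0,0,0,0,0,0,0.3,0,0,0,0,0,0,0.3,0,0,-10,0,0,0,0.3,0,0,-25,0,0,0,0.3,0,0,-30,0,0,0,0.3,0,0,-30,0,0,0,0.3,0,0,-30,0,0,0,0.3,0,0,0,0,0,0,0.3,0,0,0,0,0,0,0.3]'
python3 -c "
from h import *
go(.587,.0957,.06)"
```

```text
[0.61119011 0.25798146 0.103     ] [0.58748746 0.09526697 0.008     ]
time_s: 34.47
eef_pos: [0.6093, 0.2588, 0.0531]
tcp_rot: [1.0, -0.001, 0.002, -0.0]
force: [0.0, -1.0, 2.5]
opening: 0.0379
gripper_force: 40.7
time_s: 35.22
eef_pos: [0.6086, 0.2592, 0.1786]
tcp_rot: [1.0, -0.001, 0.003, -0.001]
force: [-0.5, 0.5, -1.4]
opening: 0.0384
gripper_force: 40.5
t 35.22 pos [0.6086 0.2592 0.1786] psi -0.06 tilt 0.33 open 0.0384 gf 40.5
  tool mm [-22.1 163.8 118.2]
  turn deg [-0.1  -0.31 -0.06] f [-0.5  0.5 -1.4]
```

```bash
python3 -m jog '[-4.5,32.7,0,0,0,0,0.3,-4.5,32.7,0,0,0,0,0.3,-4.5,32.7,0,0,0,0,0.3,-4.5,32.7,0,0,0,0,0.3,-4.5,32.7,0,0,0,0,0.3,0,0,0,0,0,0,0.3,0,0,15,0,0,0,0.3,0,0,30,0,0,0,0.3,0,0,30,0,0,0,0.3,0,0,25,0,0,0,0.3]' >/dev/null
python3 -m jog '[0,0,10,0,0,0,0.3,0,0,0,0,0,0,0.3,0,0,0,0,0,0,0.3,0,0,0,0,0,0,0.3]' >/dev/null
python3 -c "
from h import *
go(.586,.096,.058)"
```

```text
t 36.38 pos [0.5857 0.0952 0.0665] psi -0.06 tilt 0.14 open 0.0384 gf 40.8
  tool mm [ 0.3 -0.8  8.5]
  turn deg [-0.01 -0.14 -0.06] f [-0.8 -0.  -1. ]
```

```bash
python3 -m jog '[0.3,-0.8,7.5,0,0,0,0.3,0,0,0,0,0,0,0.3,0,0,0,0,0,0,0.3]'
python3 -m jog '[0,0,2,0,0,0,0.3,0,0,0,0,0,0,0.3,0,0,0,0,0,0,0.3]'
```

```text
time_s: 36.63
eef_pos: [0.5849, 0.0959, 0.0582]
tcp_rot: [1.0, -0.001, 0.0, -0.0]
force: [-1.0, 0.0, -1.5]
opening: 0.0381
gripper_force: 40.8
time_s: 36.88
eef_pos: [0.5856, 0.0959, 0.0581]
tcp_rot: [1.0, -0.001, 0.001, -0.0]
force: [-2.4, -0.3, 8.4]
opening: 0.0384
gripper_force: 41.6
```

```bash
python3 -m jog '[0,0,0,0,0,0,0.75,0,0,0,0,0,0,0.75,0,0,0,0,0,0,0.75,0,0,-25,0,0,0,0.75,0,0,-35,0,0,0,0.75,0,0,-35,0,0,0,0.75,0,0,-35,0,0,0,0.75,0,-38,0,0,0,0,0.75,0,-38,0,0,0,0,0.75,0,-38,0,0,0,0,0.75]' >/dev/null
python3 -m jog '[0,-38,0,0,0,0,0.75,0,-38,0,0,0,0,0.75,0,-38,0,0,0,0,0.75,0,-38,0,0,0,0,0.75,0,0,0,0,0,0,0.75,0,0,0,0,0,0,0.75,0,0,0,0,0,0,0.75]'
python3 - <<'E'
from h import *
a=camera("top")[140:235,180:330]; b=cv2.imread("pics/top0.png")[140:235,180:330]
cv2.imwrite("pics/end.png",cv2.resize(np.vstack([b,a]),None,fx=3,fy=3,interpolation=cv2.INTER_CUBIC))
# cap centroid shift before/after
for nm,lo,hi in(("blue",(100,120,90),(125,255,255)),("red",(0,150,100),(6,255,255)),("green",(55,100,60),(85,255,255))):
    for im in(b,a):
        m=cv2.inRange(cv2.cvtColor(im,cv2.COLOR_BGR2HSV),lo,hi);v,u=np.nonzero(m);print(nm,len(u),u.mean().round(1),v.mean().round(1))
E
```

```text
time_s: 38.3
eef_pos: [0.5849, 0.3614, 0.1852]
tcp_rot: [1.0, -0.0, -0.0, 0.001]
force: [-1.1, 0.2, -0.0]
opening: 0.0641
gripper_force: 0.0
blue 162 19.7 29.3
blue 161 20.0 30.0
red 158 63.4 15.6
red 160 63.3 16.1
green 184 53.9 59.6
green 181 53.7 60.0
```

View pics/end.png

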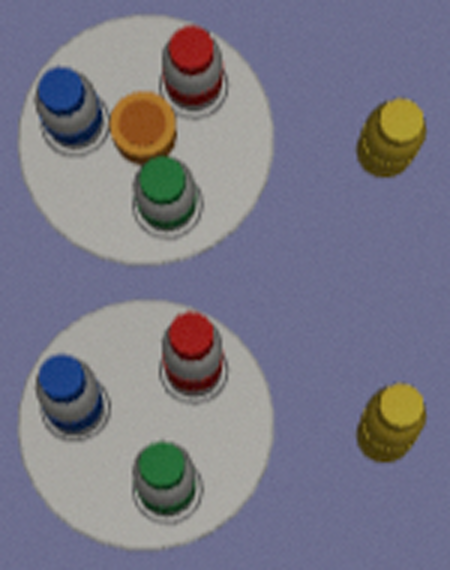

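The before and after crops match: all three bottles are on their rings, with caps within 1 px (about 2 mm) of the start. The jar has left the tray. Handing in.

```bash
python3 -c "
from plant import *
print(close_job())"
```

```text
the job is handed in; nothing more can be done
None
```

The job is handed in at about 38 s of the 128 s allowed, though it returned no verdict: by my camera checks the jar stands within about 2 mm of the balance pan's centre, and all three bottles are upright on their own rings within about 2 mm of where they started.

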